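# Load the can seamer and hold its clamping lever level

## Task

Get the tin that has its lid on ready for seaming: set it upright, lid still in place, in the round nest on the pulled-out drawer of the bench can seamer, and push the drawer fully home so the tin stands under the chuck. Then pull the seamer's spring-loaded lever down by its handle until the lever arm is level, so that the chuck clamps the lid, and hold it there: clearly past level would crush the tin, and let go it springs back up. Finish while still holding the lever level; leave the open tins and everything else on the worktop where they are.

Things in the scene. Friction and masses are not known exactly. Their poses are not given: they have to be found in the camera images.
- tin: Plain steel tin with its lid on, filled, 58 mm in diameter (59 over its beads), 76 mm tall without the lid, 0.2 to 0.36 kg. Origin: centre of its underside, z up along its axis. It stands among two open tins of the same size; only this one has a lid. Grasp it round its body, clear of the lid.
- lid: Aluminium can end lying loose on the tin: 57 mm wide, 4.5 mm high above the tin's rim, recessed panel 53 mm wide with a pull tab, and a plug 49 mm wide reaching 4.5 mm into the tin's mouth (53 mm wide). It falls off if the tin is tipped or the lid struck. Origin: on its axis at rim height, 76 mm above the tin's origin.
- open_tin_0: Empty open tin without a lid, 58 mm in diameter, 76 mm tall, a bystander. Origin: centre of its underside.
- open_tin_1: Second empty open tin, like open_tin_0, a bystander.
- seamer: Bench can seamer, fixed; grey base 255 x 170 mm, column at the back, head with round motor, 318 mm high. Origin: on the worktop under the chuck axis; x to its back (the way the drawer goes in), y to its left. Head: from 49 mm in front of the chuck axis, 52 mm to either side, underside at z = 193 mm. Two seaming rolls hang 58 mm left and right of the axis down to z = 112 mm, 80 mm apart.
- drawer (a joint): Loading drawer under the chuck, sliding along the seamer's x axis: 0 m = fully home (nest under the chuck), grows as it comes out to the front, at most 0.14. It starts 0.115 to 0.14 out. It slides with about 2.5 N of friction, stays where it is left, and meets a hard stop at home.
- nest: Round white nest that the tin stands in, fixed on the drawer: a tapered cup 63 mm wide at its floor (over 2 mm clear all round the tin), 70 mm at its mouth, 12 mm deep, 81 mm wide outside. Origin: centre of its floor, 40 mm above the worktop; its axes are parallel to the seamer's.
- drawer_front (a point): Centre of the dark pad on the front face of the drawer's upright push plate (plate 66 mm wide, its top edge 78 mm above the worktop, its bottom edge 28 mm). The point lies 106.5 mm in front of the nest's axis and 59 mm above the worktop. Push here along the seamer's +x.
- lever (a joint): Lever on the seamer's right, hinge axis parallel to the seamer's y: 0 rad = raised rest (arm 0.6 rad above level), grows as the handle is pulled down, 0.6 = level, 0.9 = end stop. Springs back to 0. Drives the chuck down 35 mm per rad; chuck meets the lid at about 0.4, then its spring (2.5 N/mm) presses on it, about 20 N at level. At the handle 5 N at first, 8 to 12 N at level.
- handle: Lever arm with its rubber handle. Origin: middle of the round bar, 23 mm thick, 96 mm long, level and parallel to the seamer's y (end collars 27 mm); the 13 mm arm joins it 65 mm towards the machine. It moves on a 180 mm circle round lever_pivot: at rest 102 mm above and 149 mm in front of it; level: at its height, 180 mm in front. Grip the bar from above across its thickness, or press it.
- lever_pivot (a point): Point on the lever's hinge axis, straight behind the handle's middle: in the seamer's frame at x = 45, y = -135, z = 235 mm. Fixed.
- chuck: Round steel chuck under the head, 45 mm in diameter, 33 mm high, carried on the lever-driven ram. Origin: centre of its underside, 132.5 mm above the worktop with the lever up; a tin in the nest has its lid's recessed panel 118.5 mm above the worktop.
- lid_stack: Stack of spare can ends, 60 mm wide, 53 mm high, a bystander. Origin: centre of its underside.
- tamper: Tamper with a turned wooden handle, 58 mm wide, 95 mm high, a bystander. Origin: centre of its underside.
- spare_chuck: Spare steel chuck, 50 mm wide, 34 mm high, a bystander. Origin: centre of its underside.
Mind the look-alikes: they are no part of the job. Several things have the shape of the lid; the one meant has the colours described above. Leave any yellow look-alike of the tin alone.

How it is judged:
On the way, in this order (a step that is already met when the one before it is completed fails the run):
1. the tin stands upright in the nest with its lid on, while the drawer is still out (horizontal distance between tin and nest below 0.005 m and z of tin in the frame of nest between -0.004 and 0.004 m and angle between tin's own z axis and vertical below 0.06 rad and horizontal distance between lid and tin below 0.006 m and z of lid in the frame of tin between 0.072 and 0.08 m and value of joint drawer above 0.05 m), for 0.2 s.
2. the drawer is fully home with the tin in it (horizontal distance between tin and nest below 0.005 m and z of tin in the frame of nest between -0.004 and 0.004 m and angle between tin's own z axis and vertical below 0.06 rad and horizontal distance between lid and tin below 0.006 m and z of lid in the frame of tin between 0.072 and 0.08 m and value of joint drawer below 0.004 m), for 0.2 s.
At the end, for the whole second after the job is handed in: Fingers still push the handle (over 2 N), lever level within 0.08 rad (0.52 to 0.68), chuck presses the lid (over 5 N), drawer within 6 mm of home, tin upright (0.06 rad) in the nest within 5 mm sideways and 4 mm in height, lid in place (6 mm sideways, 4 mm in height) (horizontal distance between tin and nest below 0.005 m and z of tin in the frame of nest between -0.004 and 0.004 m and angle between tin's own z axis and vertical below 0.06 rad and horizontal distance between lid and tin below 0.006 m and z of lid in the frame of tin between 0.072 and 0.08 m and value of joint drawer below 0.006 m and value of joint lever between 0.52 and 0.68 rad and contact force between chuck and lid above 5 N and contact force between the fingers and handle above 2 N); the arm keeps its last pose, push and grip.
It fails at once if the lever was pulled well past level (more than 0.2 rad), which crushes the tin (value of joint lever above 0.8 rad).
It fails at once if the lid came off the tin (horizontal distance between lid and tin above 0.02 m or z of lid in the frame of tin above 0.086 m).
It fails at once if the tin was tipped (angle between tin's own z axis and vertical above 0.5 rad).
It fails at once if an open tin or another thing on the worktop was shifted by more than 3 cm or knocked over (distance of any of open_tin_0, open_tin_1, lid_stack, tamper, spare_chuck from where it was at the start of the episode above 0.03 m or angle between any of open_tin_0, open_tin_1, lid_stack, tamper, spare_chuck's own z axis and vertical above 0.5 rad).
It also fails if it takes over 72 s, if anything falls off the work surface, if the arm or the gripper's body presses on something with over 40 N, if the wrist force passes 120 N, or if a joint passes its speed limit or range.

## Robot

A 7-joint arm with a two-finger parallel gripper is mounted at the origin on a cart in front of the work surface, level with it; the furniture and walls round the work are solid. World frame = base frame: x ahead of the robot, y to its left, z up, the work surface at z = 0. Lengths are in m, angles in rad, forces in N, time in s.
With the tool pointing down it reaches from about 0.4 to 0.9 m from the base axis. Payload 5.5 kg.
Tool frame: the origin (TCP) lies midway between the tips of the shut fingers; the grasp point (between the pads) lies 19 mm behind it (manip.grip_depth is the distance from the TCP to the grasp point, in m); z points along the fingers, y is the line along which they close (so a half turn about z gives the same grasp; the last joint's range is limited). The gripper opens to 92 mm and grips with 3 to 60 N. Pads are 19 mm wide; open, the fingers measure 130 mm over their backs; the gripper's body (75 mm by 190 mm) begins 47 mm behind the grasp point.
Start: joints at [-1.062, 0.501, -0.427, 1.55, 0.221, 1.138, -0.21], TCP at [0.158, 0.63, 0.227] pointing down, gripper open.
Joint ranges: [-2.88, 2.88], [-0.31, 2.03], [-1.54, 1.56], [0.2, 2.42], [-1.41, 4.55], [0.19, 2.02], [-2.57, 2.57]. Speed limits (rad/s): [2.57, 2.57, 3.14, 3.14, 3.14, 3.14, 3.14].

## Interface

Orientations are given as a unit quaternion [x, y, z, w].
In Python, from bench import manip, effector, viewer gives the robot as it stands. Calls block until the motion is done:
- manip.move_pose(position, orientation): joint-space move of the TCP to a pose.
- manip.servo_line(position, ori=None, vel=0.15): straight line of the TCP; ori=None keeps the orientation; vel is the mean speed in m/s.
- manip.movej(angles): joint-space move.
- effector.open_jaws() and effector.close(f_grip=None): open the fingers fully, or close them until they stop; f_grip is the grip in N (None keeps the last).
- manip.sleep(seconds).
- manip.solve_ik(position, orientation): joint angles nearest the present ones, or None.
- viewer.get_image(name): name is "side" or "top"; returns the picture (480x640x3 uint8, red, green, blue); there is no depth.
- viewer.get_calibration(name): a dict with "vfov" (degrees; the focal length in pixels is half the picture's height over the tangent of half this angle, whatever the lens; pixels are square), "cx", "cy" (the principal point, pixels), "dist_coeffs" ([k1, k2, p1, p2, k3] as OpenCV has them; the pictures are not rectified), "eye" and "attitude" of the camera in the world. Camera axes: x right, y down, z forward; pixel columns grow to the right and rows downward; lengths in m; the calibration is good to about 2 mm. A picture is of the moment at which its call begins. get_calibration takes no time and is no camera call.
A pose or a line that the arm cannot do raises manip.PlanningError and nothing moves.
- manip.hand_in(): hands the job in; it is judged then, once.
Readings, each from a call of its own:
- manip.current_clock(): time.
- manip.current_q(): joint angles.
- manip.current_joint_velocities(): joint speeds.
- manip.current_tau(): joint torques, N m.
- manip.current_tool_pos(): TCP position.
- manip.current_tcp_rot(): TCP orientation.
- manip.current_force(): force on the tool from outside, world axes, zero at the start.
- manip.current_wrist_torque(): the same for the moment, N m.
- manip.current_finger_gap(): finger opening in m.
- manip.current_gripper_force(): force on a finger pad.
Only numpy, scipy, OpenCV 4.12 (cv2) and the standard library are available. Lean on these libraries where they do the work, as an engineer would, in place of code of your own. Each camera call takes 0.05 s, during which the arm holds its last target. There are 200 camera calls.

## Working session

There is one attempt and no reset: what is moved stays moved. The work goes in short steps, each a Python script; the robot and the scene stay as the last script left them, time stands still between calls to the robot, and variables do not carry over. Pictures are saved under pics/ and viewed, at most 10 in all, crops included, and the job is handed in when it is done.

```bash
mkdir -p pics; ls; python3 - <<'E'
from bench import manip, effector, viewer
import cv2
for n in("side","top"):
    im=viewer.get_image(n); cv2.imwrite(f"pics/{n}0.png",im[:,:,::-1]); print(n,viewer.get_calibration(n))
print(manip.current_tool_pos(),manip.current_tcp_rot(),manip.current_clock())
E
```

```text
pics
side {'vfov': 44.13886254946219, 'cx': 317.9796967089567, 'cy': 231.67573773216844, 'dist_coeffs': array([-0.15916333,  0.        ,  0.        ,  0.        ,  0.        ]), 'eye': array([0.75427955, 1.33948409, 1.44053661]), 'attitude': array([ 0.07715015,  0.91370202, -0.3983198 , -0.02319066])}
top {'vfov': 52.28106350192766, 'cx': 331.22167951807876, 'cy': 241.6386637320471, 'dist_coeffs': array([-0.0794537,  0.       ,  0.       ,  0.       ,  0.       ]), 'eye': array([0.50050194, 0.04272933, 1.34700653]), 'attitude': array([-0.70390455,  0.70975437, -0.02177086,  0.01712133])}
[0.15802125 0.62985216 0.22578386] [ 1.22545205e-01  9.92462539e-01 -8.70586449e-04 -1.50207296e-04] 0.1
```

View pics/side0.png

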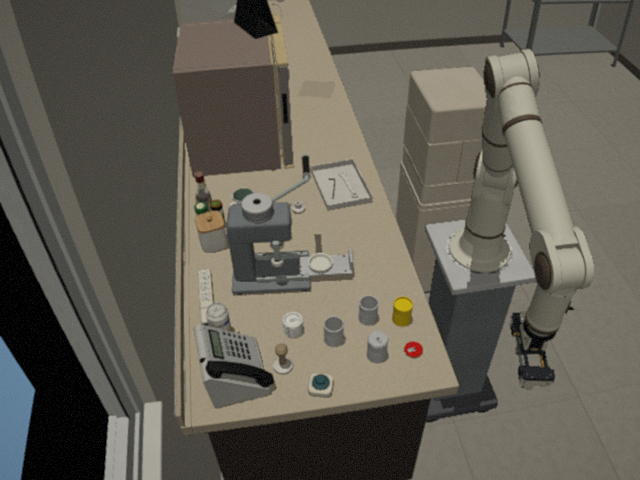

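View pics/top0.png

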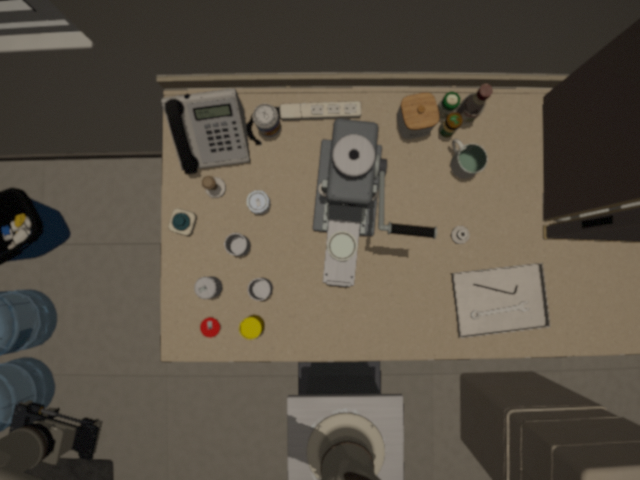

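Top view: the lidded tin is at about (207,288), the open tins at (237,245) and (260,289), the nest at (341,246), and the handle at (412,231). In the side view the tin is at (377,347) and the nest at (320,263).

```bash
cat > h.py <<'E'
from bench import manip, effector, viewer
import cv2, numpy as np
from scipy.spatial.transform import Rotation as R
def cam(n):
    c=viewer.get_calibration(n); f=240/np.tan(np.radians(c['vfov'])/2)
    K=np.array([[f,0,c['cx']],[0,f,c['cy']],[0,0,1]]); return K,c['dist_coeffs'],R.from_quat(c['attitude']).as_matrix(),c['eye']
def ray(n,px):
    K,d,M,e=cam(n); u=cv2.undistortPoints(np.array([[px]],float),K,d)[0,0]; return e,M@np.r_[u,1]
def plane(n,px,z):
    e,d=ray(n,px); return e+d*(z-e[2])/d[2]
def proj(n,P):
    K,d,M,e=cam(n); P=np.atleast_2d(P); return cv2.projectPoints((P-e)@M,np.zeros(3),np.zeros(3),K,d)[0][:,0]
def tri(a,b):
    (e,d),(g,k)=ray('top',a),ray('side',b); s=np.linalg.lstsq(np.c_[d,-k],g-e,rcond=None)[0]
    p,q=e+d*s[0],g+k*s[1]; return (p+q)/2,np.linalg.norm(p-q)
E
python3 - <<'E'
from h import *
print(proj('top',manip.current_tool_pos()),proj('side',manip.current_tool_pos()))
t=cv2.imread('pics/top0.png');s=cv2.imread('pics/side0.png')
def c(im,x,y,w,h,k): return cv2.resize(im[y:y+h,x:x+w],None,fx=k,fy=k,interpolation=cv2.INTER_CUBIC)
A=np.hstack([c(t,310,200,80,100,5),c(t,180,265,80,100,5)][:2])
cv2.imwrite('pics/c1.png',np.vstack([A[:500]])) 
B=np.hstack([c(s,290,235,80,60,5),c(s,350,320,80,60,5)]);C=np.hstack([c(t,370,200,80,60,5),c(s,270,145,80,60,5)])
cv2.imwrite('pics/c2.png',np.vstack([B,C]))
E
```

```text
[[ 76.54553427 417.52520326]] [[522.01478518 370.62133788]]
```

View pics/c1.png

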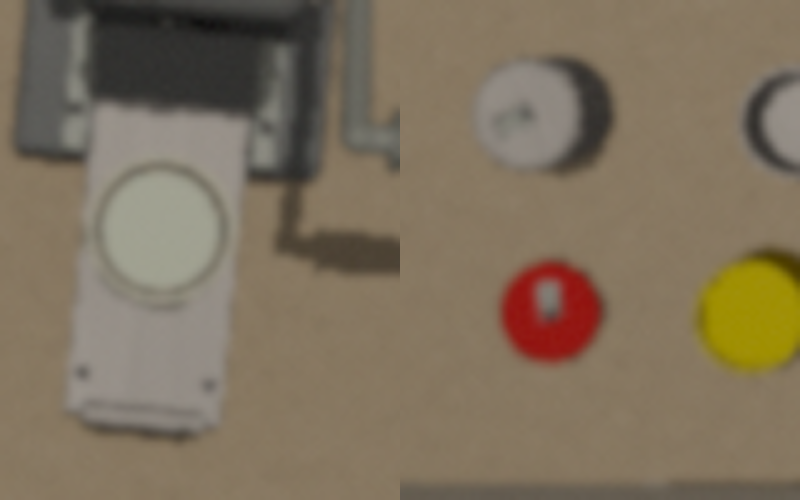

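View pics/c2.png

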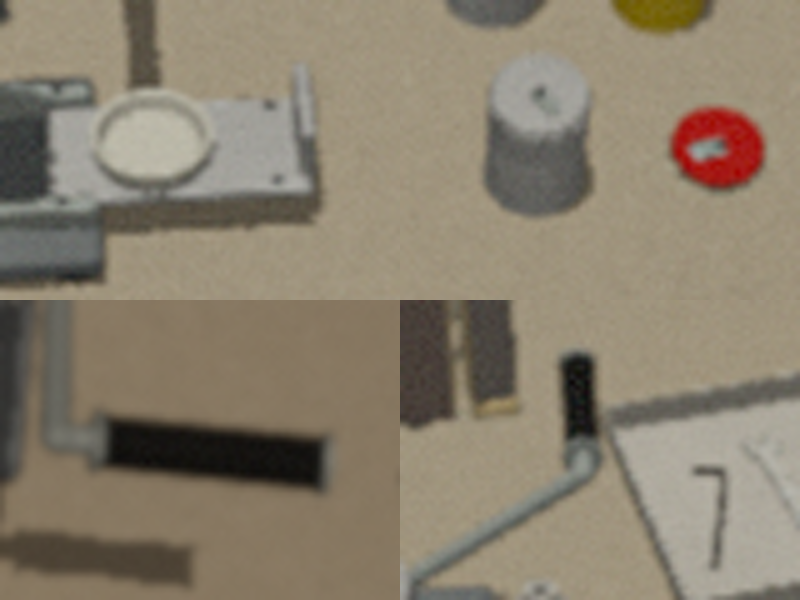

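c1 and c2 give these crop centres:
- **Nest mouth:** about (342.3,245.9) in top and (320.6,263.4) in side.
- **Lid:** about (205.7,287.7) in top and (378,339) in side.
- **Handle grip:** a black bar at about (413,230) in top and (305.6,163.5) in side.

Next I refine them with masks.

```bash
cat > meas.py <<'E'
from h import *
def blob(im,box,fn):
    x,y,w,h=box; c=im[y:y+h,x:x+w].astype(int); m=fn(c).astype(np.uint8)
    m=cv2.morphologyEx(m,cv2.MORPH_CLOSE,np.ones((3,3)))
    n=max(cv2.findContours(m,0,cv2.CHAIN_APPROX_NONE)[0],key=cv2.contourArea); return n.reshape(-1,2)+[x,y]
E
python3 - <<'E'
from meas import *
t=cv2.imread('pics/top0.png');s=cv2.imread('pics/side0.png')  # BGR
dark=lambda c:c.max(2)<45
H={}
for n,im,b in(('top',t,(380,215,65,32)),('side',s,(298,150,16,28))):
    c=blob(im,b,dark); H[n]=cv2.minAreaRect(c.astype(np.float32)); print('handle',n,H[n],[len(c)])
h,e=tri(H['top'][0],H['side'][0]); print('handle',h,e)
bx=cv2.boxPoints(H['top']); P=np.array([plane('top',p,h[2])for p in bx])
L=max((P[i]-P[i-1] for i in range(4)),key=np.linalg.norm); print('axis',L,np.linalg.norm(L),np.degrees(np.arctan2(L[1],L[0])))
# lid: bright and unsaturated
print('lid px',t[288,206],t[288,218],s[339,378],s[352,378], t[246,342],t[260,342],s[263,320])
for n,im,b,th in(('top',t,(190,270,32,34),125),('side',s,(364,325,28,26),125)):
    c=blob(im,b,lambda c:(c.min(2)>th)&(c.max(2)-c.min(2)<30)); e=cv2.fitEllipse(c); print('lid',n,e,plane(n,e[0],.0805),cv2.boundingRect(c))
# nest greenish-white: G>R
for n,im,b in(('top',t,(322,226,40,40)),('side',s,(300,245,40,36))):
    c=blob(im,b,lambda c:(c[...,1]>c[...,2]+2)&(c.min(2)>110)); e=cv2.fitEllipse(c); print('nest',n,e,plane(n,e[0],.052),plane(n,e[0],.04),cv2.boundingRect(c))
# drawer edges
for a,b in(((328,222),(323.6,281)),((359.2,222),(353.8,281))):
    d=plane('top',b,.04)-plane('top',a,.04); print('drawer dir',d,np.degrees(np.arctan2(-d[1],-d[0])))
E
```

```text
handle top ((412.5247802734375, 230.2524871826172), (41.89106369018555, 8.358312606811523), 5.710592269897461) [96]
handle side ((305.2965393066406, 164.0586395263672), (14.28382396697998, 4.567501544952393), 85.2363510131836) [35]
handle [ 0.57754849 -0.13133748  0.34826094] 8.488517767913408e-07
axis [-0.00920706 -0.0860312   0.        ] 0.08652246491616303 -96.10854233223482
lid px [107 114 119] [47 50 54] [115 121 116] [87 92 92] [145 160 159] [119 131 137] [169 186 187]
lid top ((204.51780700683594, 287.31219482421875), (15.914054870605469, 16.47559928894043), 176.28256225585938) [0.45430464 0.36352385 0.0805    ] (196, 279, 18, 18)
lid side ((377.4778747558594, 337.88671875), (16.33987808227539, 19.36166000366211), 93.1443862915039) [0.45149434 0.36075405 0.0805    ] (368, 330, 20, 17)Traceback (most recent call last):
  File "<stdin>", line 16, in <module>
  File "meas.py", line 5, in blob
    n=max(cv2.findContours(m,0,cv2.CHAIN_APPROX_NONE)[0],key=cv2.contourArea); return n.reshape(-1,2)+[x,y]
ValueError: max() iterable argument is empty
```

```bash
python3 - <<'E'
from meas import *
t=cv2.imread('pics/top0.png');s=cv2.imread('pics/side0.png')
print('wood',t[300,225],s[360,400],'drawer',t[270,340],s[268,342])
print('row',t[288,192:222].tolist());
for n,im,b,th in(('top',t,(190,270,34,34),80),('side',s,(364,325,28,20),100)):
    c=blob(im,b,lambda c:(c.min(2)>th)&(c.max(2)-c.min(2)<22)); e=cv2.fitEllipse(c); print('lid',n,e,plane(n,e[0],.0805),cv2.boundingRect(c))
for n,im,b in(('top',t,(322,226,40,40)),('side',s,(300,245,40,36))):
    c=blob(im,b,lambda c:(c[...,1]>c[...,2]-4)&(c[...,1]>c[...,0]+9)&(c.min(2)>105)); e=cv2.fitEllipse(c); print('nest',n,e,plane(n,e[0],.052),plane(n,e[0],.04),cv2.boundingRect(c))
for a,b in(((328,222),(323.6,281)),((359.2,222),(353.8,281))):
    d=plane('top',b,.04)-plane('top',a,.04); print('drawer dir',d,np.degrees(np.arctan2(-d[1],-d[0])))
h=plane('top',(412.52,230.25),.337); print('handle@.337',h,proj('side',h), plane('side',(305.5,164),.337))
N=plane('top',(342.3,245.9),.052); print('nest',N,proj('side',N))
for y in(-4,-5,-6,-7,-8):
    r=R.from_euler('z',y,degrees=True).as_matrix(); print(y,(h-N)@r)
E
```

```text
wood [ 97 120 135] [123 145 157] drawer [135 141 148] [155 163 163]
row [[98, 120, 135], [101, 120, 133], [108, 122, 132], [119, 128, 136], [125, 133, 139], [126, 133, 140], [119, 126, 132], [112, 120, 125], [110, 118, 121], [114, 122, 124], [114, 123, 124], [111, 120, 120], [102, 110, 111], [99, 106, 107], [107, 114, 119], [119, 126, 132], [128, 136, 143], [129, 136, 144], [128, 136, 143], [128, 137, 143], [129, 136, 143], [126, 134, 141], [117, 124, 130], [97, 104, 109], [71, 75, 80], [52, 55, 59], [47, 50, 54], [47, 50, 53], [46, 50, 53], [49, 54, 60]]
lid top ((205.1690673828125, 287.41705322265625), (20.68764305114746, 21.54902458190918), 1.9255961179733276) [0.45402528 0.36181969 0.0805    ] (195, 277, 21, 22)
lid side ((377.48822021484375, 338.1044616699219), (14.07515811920166, 21.256025314331055), 92.85559844970703) [0.45163989 0.3615069  0.0805    ] (367, 331, 22, 14)
nest top ((341.7902526855469, 245.87753295898438), (23.384082794189453, 23.699148178100586), 115.71235656738281) [0.56029321 0.00598302 0.052     ] [0.56084726 0.00564252 0.04      ] (330, 234, 26, 26)
nest side ((320.0163879394531, 261.61859130859375), (17.0146427154541, 24.909452438354492), 85.3747787475586) [0.55907072 0.00672116 0.052     ] [ 0.55738369 -0.00479684  0.04      ] (307, 253, 26, 18)
drawer dir [-0.15777078  0.01301067  0.        ] -4.714264587714295
drawer dir [-0.1578367   0.01622016  0.        ] -5.867431384650507
handle@.337 [ 0.57842288 -0.13329029  0.337     ] [[305.04802982 166.64138976]] [ 0.5750558  -0.14668721  0.337     ]
nest [0.56022252 0.00463176 0.052     ] [[319.56505289 261.21161399]]
-4 [ 0.02777698 -0.13631649  0.285     ]
-5 [ 0.0301518  -0.13581095  0.285     ]
-6 [ 0.03251744 -0.13526405  0.285     ]
-7 [ 0.03487317 -0.13467594  0.285     ]
-8 [ 0.03721828 -0.1340468   0.285     ]
```

Everything agrees with the given sizes: the lid is 57 mm, the drawer is about 0.135 m out, and the handle is 135 mm to the side. The seamer's yaw is about -5.5°. I'll pick up the tin now, after an IK check of every station.

```bash
cat >> h.py <<'E'
YAW=np.radians(-5.6); NEST=np.array([.560,.0053]); HND=np.array([.5784,-.1333])
Z=R.from_euler('z',YAW).as_matrix()
# seamer origin from handle (at rest -104,-135) and nest lateral offset
def W(p,o): return np.r_[o,0]+Z@np.array(p,float)
ORG=HND-(Z@[-.104,-.135,0])[:2]
def down(deg): return (R.from_euler('z',deg,degrees=True)*R.from_euler('x',180,degrees=True)).as_quat()
E
python3 - <<'E'
from h import *
print('org',ORG,'nest in seamer',Z.T@np.r_[NEST-ORG,0])
tin=[.4532,.3617]
st=[([*tin,.16],144.5),([*tin,.026],144.5),([*NEST,.14],144.5),([*NEST,.066],144.5)]
for x in(-.26,-.115): st.append((W([x,0,.045],ORG),154.5))
for x,z in((-.104,.337),(-.135,.235)):
    for a in (84.4,-95.6): st.append((W([x,-.135,z-.019],ORG),a))
for p,a in st:
    q=manip.solve_ik(p,down(a)); print(np.round(p,3),a,None if q is None else np.round(q,2))
manip.move_pose([*tin,.16],down(144.5)); manip.servo_line([*tin,.027],vel=.12)
f0=manip.current_force(); effector.close(f_grip=25); print(manip.current_finger_gap(),manip.current_gripper_force(),manip.current_force()-f0,manip.current_tool_pos())
manip.servo_line([*tin,.067],vel=.08); print(manip.current_force()-f0,manip.current_finger_gap(),manip.current_clock())
for n in("side","top"): cv2.imwrite(f"pics/{n}1.png",viewer.get_image(n)[:,:,::-1])
t=cv2.imread('pics/top1.png')[200:320,170:430];s=cv2.imread('pics/side1.png')[240:400,270:430]
cv2.imwrite('pics/d1.png',np.hstack([cv2.resize(t,(480,222)),cv2.resize(s,(222,222))]))
E
```

```text
org [ 0.69507734 -0.00909292] nest in seamer [-0.13583717  0.00114299  0.        ]
[0.453 0.362 0.16 ] 144.5 [-0.5   0.43 -0.28  1.8   0.14  0.93  0.11]
[0.453 0.362 0.026] 144.5 [-0.53  0.62 -0.25  1.86  0.23  0.68  0.04]
[0.56  0.005 0.14 ] 144.5 [-0.07  0.41  0.01  1.87 -0.01  0.86  0.9 ]
[0.56  0.005 0.066] 144.5 [-0.04  0.52 -0.03  1.91  0.02  0.71  0.88]
[0.436 0.016 0.045] 154.5 [-0.05  0.4  -0.06  2.21  0.04  0.54  0.99]
[0.581 0.002 0.045] 154.5 [ 0.    0.58 -0.07  1.86  0.06  0.7   1.03]
[ 0.578 -0.133  0.318] 84.4 [-0.11  0.3   0.37  1.61 -0.11  1.25  0.18]
[ 0.578 -0.133  0.318] -95.6 [-0.71  0.63  1.36  1.63 -0.63  1.4  -2.51]
[ 0.548 -0.13   0.216] 84.4 [-0.1   0.34  0.36  1.81 -0.14  1.02  0.21]
[ 0.548 -0.13   0.216] -95.6 [-0.73  0.73  1.36  1.82 -0.76  1.24 -2.38]
0.05721253035739723 24.981256504543126 [0.50230074 1.5484409  0.50693487] [0.45370126 0.36234057 0.02731418]
[ 0.1959238   0.88389555 -2.88237723] 0.05756367257149115 4.15
```

View pics/d1.png

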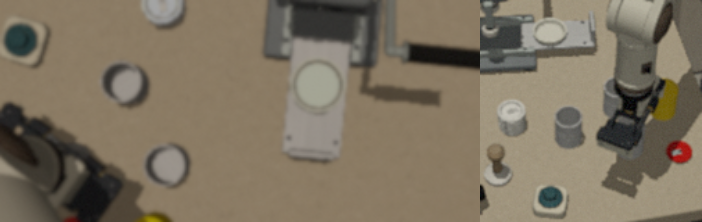

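The tin is held: gap 57.5 mm, about 2.9 N of load, and the open tins undisturbed. I'll carry it to the nest.

```bash
python3 - <<'E'
from h import *
tin=[.4532,.3617]; N=[.560,.005]
manip.servo_line([*tin,.15],vel=.15)
manip.servo_line([*N,.15],vel=.15); manip.sleep(.2)
f0=manip.current_force(); print(f0,manip.current_finger_gap())
manip.servo_line([*N,.084],vel=.08)
for z in np.arange(.080,.0655,-.002):
    manip.servo_line([*N,z],vel=.04); f=manip.current_force()-f0; p=manip.current_tool_pos()
    print(round(z,3),np.round(f,2),np.round(p,4))
    if f[2]>4 or np.hypot(f[0],f[1])>6: break
print(manip.current_clock())
E
```

```text
[ 0.02158432  0.52895134 -2.24654471] 0.0574719827024951
0.08 [-0.44 -0.12 -0.14] [0.56   0.005  0.0801]
0.078 [ 0.34 -0.34 -1.53] [0.5599 0.005  0.0779]
0.076 [-0.03 -0.14 -0.62] [0.5598 0.005  0.0758]
0.074 [-0.33 -0.05 -0.4 ] [0.5598 0.005  0.0738]
0.072 [ 0.32 -0.45 -0.24] [0.5598 0.005  0.0718]
0.07 [-0.68 -0.65 -0.81] [0.5598 0.005  0.0698]
0.068 [-0.43  0.32 -1.32] [0.5599 0.005  0.0678]
0.066 [ 0.11 -0.04  7.14] [0.5611 0.0051 0.067 ]
10.7583
```

```bash
python3 - <<'E'
from h import *
effector.open_jaws(); print(manip.current_finger_gap())
manip.servo_line([.560,.005,.15],vel=.12)
manip.servo_line([.36,.12,.17],vel=.25)
for n in("side","top"): cv2.imwrite(f"pics/{n}2.png",viewer.get_image(n)[:,:,::-1])
t=cv2.imread('pics/top2.png')[190:310,300:460];s=cv2.imread('pics/side2.png')[220:310,240:400]
cv2.imwrite('pics/d2.png',np.hstack([cv2.resize(t,(400,300)),cv2.resize(s,(400,300))]))
T=cv2.imread('pics/top2.png'); print(manip.current_clock(), proj('top',[[.56,.005,.1205]]),proj('side',[[.56,.005,.1205]]))
E
```

```text
0.09195637793254255
13.525 [[342.94425474 244.72672539]] [[319.28219823 246.30364212]]
```

View pics/d2.png

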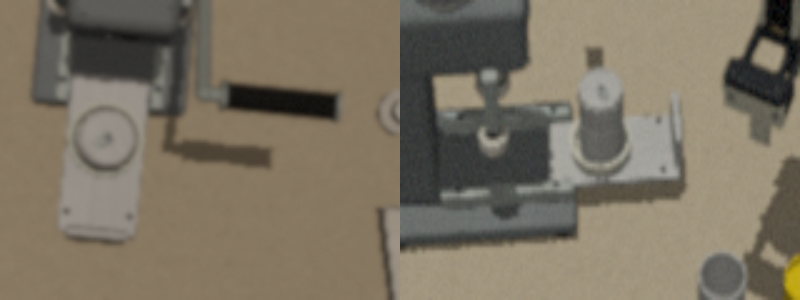

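The tin stands centred in the nest with its lid on (top ≈(342,244), side ≈(320,247), matching the projection). Next I push the drawer home with shut fingers.

```bash
python3 - <<'E'
from h import *
o=down(162.4); y=.001
effector.close(f_grip=20)
manip.move_pose(W([-.30,y,.15],ORG),o); manip.servo_line(W([-.30,y,.046],ORG),vel=.15)
manip.sleep(.2); f0=manip.current_force()
manip.servo_line(W([-.268,y,.046],ORG),vel=.08)
x=-.268
while x<-.10:
    x+=.012 if x<-.155 else .003
    manip.servo_line(W([x,y,.046],ORG),vel=.06)
    f=Z.T@(manip.current_force()-f0); p=Z.T@(manip.current_tool_pos()-np.r_[ORG,0])
    print(round(x,3),np.round(f,1),np.round(p,4))
    if f[0]<-14: break
print(manip.current_clock())
E
```

```text
-0.256 [-0.6 -1.2 -1.9] [-0.2556  0.001   0.046 ]
-0.244 [ 0.  -1.3 -0.5] [-0.2433  0.0011  0.046 ]
-0.232 [-0.6 -0.9 -1. ] [-0.2313  0.0011  0.0461]
-0.22 [ 0.3 -0.5 -0.7] [-0.2193  0.0011  0.0461]
-0.208 [-0.1 -1.5 -0.1] [-0.2073  0.001   0.0461]
-0.196 [-0.8 -1.4 -1.2] [-0.1953  0.001   0.0461]
-0.184 [-0.6 -0.7 -0.6] [-0.1833  0.001   0.0461]
-0.172 [-0.  -1.1 -1. ] [-0.1712  0.001   0.0461]
-0.16 [-0.5 -0.9 -1.1] [-0.1593  0.001   0.0461]
-0.148 [-0.5 -1.  -1.1] [-0.1474  0.001   0.0461]
-0.145 [-1.3 -1.  -0.3] [-0.145  0.001  0.046]
-0.142 [-1.8 -0.8  0.3] [-0.1419  0.001   0.0459]
-0.139 [-1.5 -0.7 -1.7] [-0.1387  0.001   0.0459]
-0.136 [-1.2 -0.7 -1.4] [-0.1356  0.001   0.046 ]
-0.133 [-1.3 -0.8 -1.3] [-0.1326  0.001   0.046 ]
-0.13 [-2.3 -1.  -2.2] [-0.1295  0.001   0.0461]
-0.127 [-1.9 -1.4 -1.8] [-0.1265  0.001   0.046 ]
-0.124 [-2.6 -0.8 -1.6] [-0.1236  0.001   0.046 ]
-0.121 [-1.4 -1.7 -1.5] [-0.1206  0.001   0.046 ]
-0.118 [-4.6 -1.7  2. ] [-0.1186  0.0009  0.0459]
-0.115 [-11.9  -2.5   7.7] [-0.1185  0.0009  0.0457]
-0.112 [-20.   -1.7  15.7] [-0.1185  0.0009  0.0454]
23.6667
```

```bash
python3 - <<'E'
from h import *
manip.servo_line(W([-.26,.001,.046],ORG),vel=.2)
manip.servo_line(W([-.30,.001,.20],ORG),vel=.25)
effector.open_jaws()
manip.move_pose(W([-.30,-.10,.40],ORG),down(84.4))
for n in("side","top"): cv2.imwrite(f"pics/{n}3.png",viewer.get_image(n)[:,:,::-1])
t=cv2.imread('pics/top3.png')[190:310,300:460];s=cv2.imread('pics/side3.png')[140:290,230:430]
cv2.imwrite('pics/d3.png',np.hstack([cv2.resize(t,(400,300)),cv2.resize(s,(400,300))]))
h=W([-.104,-.135,.337],ORG); print(manip.current_clock(),h,proj('top',h),proj('side',h))
print(proj('side',[W([-.104,-.135-k,.337],ORG) for k in(-.048,.048)]))
E
```

```text
27.9083 [ 0.5784 -0.1333  0.337 ] [[412.52484496 230.260943  ]] [[305.05486029 166.63873272]]
[[305.77837037 176.03575515]
 [304.36024763 157.60904032]]
```

View pics/d3.png

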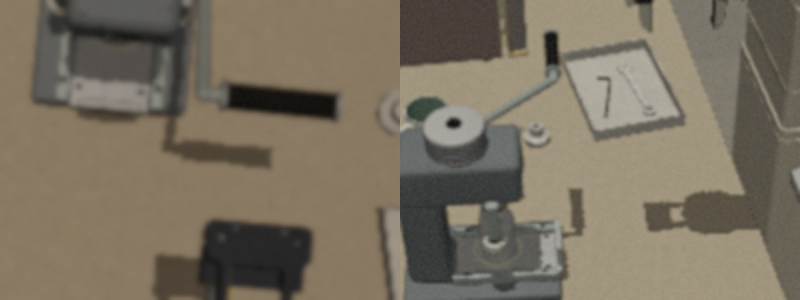

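The drawer is home, with the tin under the chuck in the side view. The handle is at about (412,230) in top and (306,165) in side, as predicted. I'll grip it and pull along its arc.

```bash
python3 - <<'E'
from h import *
S=lambda: Z.T@(manip.current_tool_pos()-np.r_[ORG,0])
y=-.138; g=manip.grip_depth; o=down(84.4)
manip.move_pose(W([-.104,y,.42],ORG),o); manip.sleep(.2); f0=manip.current_force()
manip.servo_line(W([-.104,y,.337-g],ORG),vel=.1); print('at',S(),manip.current_force()-f0)
effector.close(f_grip=20); print(manip.current_finger_gap(),manip.current_gripper_force(),S(),Z.T@(manip.current_force()-f0))
for a in np.arange(.05,.46,.05):
    b=.6-a; manip.servo_line(W([.045-.18*np.cos(b),y,.235+.18*np.sin(b)-g],ORG),vel=.06)
    p=S(); print(round(a,2),np.round(Z.T@(manip.current_force()-f0),1),'ang',.6-np.arcsin((p[2]+g-.235)/.18),np.round(p,4))
print(manip.current_finger_gap(),manip.current_clock())
E
```

```text
at [-0.10350622 -0.13803572  0.31900878] [-1.05974049  0.10331029 -1.85056189]
0.0221899806377194 19.994627237319946 [-0.10439378 -0.13798022  0.31813954] [-2.01125387  0.03224006 -1.82685571]
0.05 [-4.1  1.   4.7] ang 0.04393601594347407 [-0.1086 -0.138   0.3112]
0.1 [-3.8  0.8  4.7] ang 0.09365479531149534 [-0.1128 -0.1379  0.3035]
0.15 [-4.3  0.8  4.8] ang 0.1445929011404925 [-0.1169 -0.1379  0.2954]
0.2 [-4.2  1.8  4.9] ang 0.19540816004810907 [-0.1205 -0.1378  0.2871]
0.25 [-3.8  0.8  4.6] ang 0.24585237926407827 [-0.1238 -0.1378  0.2786]
0.3 [-4.2  1.1  5.3] ang 0.29570668742300743 [-0.1266 -0.1378  0.2701]
0.35 [-3.7  1.1  6.2] ang 0.3461187494366615 [-0.1292 -0.1378  0.2614]
0.4 [-4.9  1.1  4.7] ang 0.39646974471117524 [-0.1313 -0.1378  0.2526]
0.45 [-5.2  2.   6.5] ang 0.4464911289007318 [-0.133  -0.1378  0.2437]
0.02221230807304079 33.875
```

Forces are clean and there's no slip. I'll pull the rest of the way to level, then check by camera.

```bash
python3 - <<'E'
from h import *
S=lambda: Z.T@(manip.current_tool_pos()-np.r_[ORG,0])
y=-.138; g=manip.grip_depth
for a in (.5,.54,.58,.605):
    b=.6-a; manip.servo_line(W([.045-.18*np.cos(b),y,.235+.18*np.sin(b)-g],ORG),vel=.04)
    p=S(); print(round(a,3),np.round(Z.T@manip.current_force(),1),'ang',.6-np.arcsin((p[2]+g-.235)/.18))
manip.sleep(.5); p=S(); print('ang',.6-np.arcsin((p[2]+g-.235)/.18),manip.current_force(),manip.current_finger_gap(),manip.current_gripper_force(),manip.current_clock())
cv2.imwrite("pics/side4.png",viewer.get_image('side')[:,:,::-1])
s=cv2.imread('pics/side4.png')[140:290,220:420]; cv2.imwrite('pics/d4.png',cv2.resize(s,(800,600),interpolation=cv2.INTER_CUBIC))
print((proj('side',[W([-.135,-.07,.235],ORG),W([.045,-.07,.235],ORG)])-[220,140])*4)
E
```

```text
0.5 [-5.4  1.4  8.2] ang 0.4958663604855504
0.54 [-5.5  1.4  8.2] ang 0.5357895599647987
0.58 [-6.5  0.9  8.5] ang 0.5758325089544495
0.605 [-6.6  1.3  9.8] ang 0.6013066435090703
ang 0.6004610706792626 [-6.1002154   2.09474599  9.10046639] 0.02202298920249551 20.000948309898376 35.675
[[387.77172801 258.25720774]
 [158.82615442 271.02926409]]
```

View pics/d4.png

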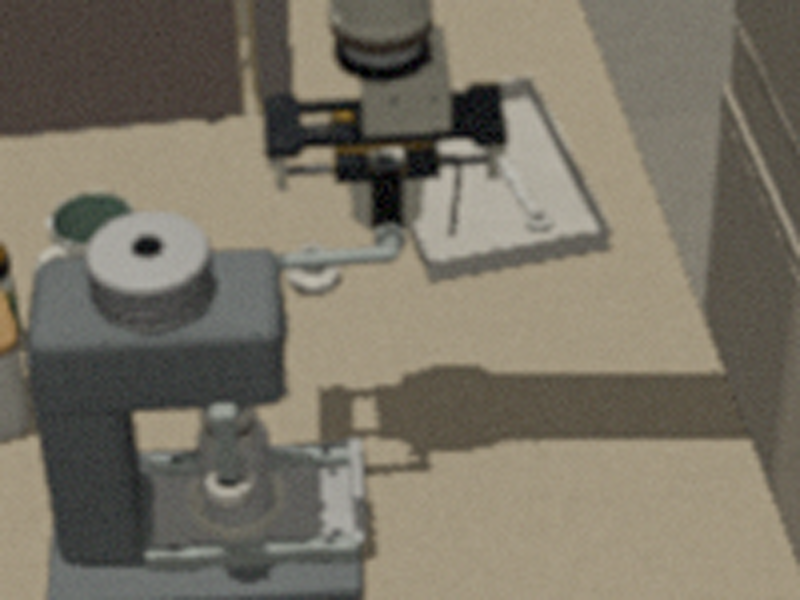

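The arm looks nearly level. I'll do one quick numeric check of the arm's slope in the picture before handing in.

```bash
python3 - <<'E'
from h import *
# arm columns: unsaturated pixels vs wood; centroid per column
def line(f,xs,y0,y1):
    s=cv2.imread(f).astype(float); c=[]
    for x in xs:
        col=s[y0:y1,x]; w=np.clip(24-(col[:,2]-col[:,0]),0,None); c.append((w*np.arange(y0,y1)).sum()/w.sum())
    return np.round(c,2),np.polyfit(xs,c,1)[0]
c,m=line('pics/side4.png',range(293,315),198,208); print(c,m)
for a in(.5,.55,.6,.65,.7):
    b=.6-a; p=proj('side',[W([.045-r*np.cos(b),-.07,.235+r*np.sin(b)],ORG) for r in(.09,.16)]); d=p[1]-p[0]; print(a,p.round(1).tolist(),d[1]/d[0])
E
```

```text
[204.94 204.95 204.61 204.47 204.26 204.3  204.25 204.47 204.53 204.61
 204.48 204.01 203.69 203.62 203.58 203.51 203.61 203.47 203.38 203.22
 202.91 201.47] -0.10742323857461789
0.5 [[288.0, 204.0], [310.2, 201.0]] -0.132740362384135
0.55 [[288.2, 205.1], [310.5, 203.0]] -0.09386239899919545
0.6 [[288.3, 206.1], [310.6, 204.9]] -0.05550858963493269
0.65 [[288.4, 207.2], [310.6, 206.9]] -0.017479811666458504
0.7 [[288.3, 208.3], [310.5, 208.8]] 0.020416472382166723
```

```bash
python3 - <<'E'
from h import *
def cen(f,xs,yc):
    s=cv2.imread(f).astype(float); c=[]
    for x,y in zip(xs,yc):
        r=np.arange(int(y)-5,int(y)+6); w=np.clip(22-(s[r,x,2]-s[r,x,0]),0,None); c.append((w*r).sum()/w.sum())
    return np.polyfit(xs,c,1)[0],np.mean(c)
def pred(a,rs): b=.6-a; return proj('side',[W([.045-r*np.cos(b),-.07,.235+r*np.sin(b)],ORG) for r in rs])
p=pred(0,(.09,.16)); xs=np.arange(280,300); m=(p[1,1]-p[0,1])/(p[1,0]-p[0,0]); y=p[0,1]+m*(xs-p[0,0])
print('rest pred slope,meany',m,y.mean(),'obs',cen('pics/side3.png',xs,y-1.5), cen('pics/side0.png',xs,y-1.5))
for xs in(np.arange(305,314),np.arange(292,314)): print('now',cen('pics/side4.png',xs,np.full(len(xs),203)),'pred y .6',204.9+(xs.mean()-310.6)*-.0555)
E
```

```text
rest pred slope,meany -0.6097892804698699 189.55501028264354 obs (np.float64(-0.6096403797806544), np.float64(189.45269912401488)) (np.float64(-0.6032282117925999), np.float64(189.4554657225841))
now (np.float64(-0.06694649044951441), np.float64(203.45934658816756)) pred y .6 204.9888
now (np.float64(-0.10053808439432878), np.float64(204.2306658181756)) pred y .6 205.34955
```

The camera puts the lever at about 0.57 and the kinematics say 0.60. Both are in range, so I'll nudge it 0.02 rad to centre it and hand in.

```bash
python3 - <<'E'
from h import *
g=manip.grip_depth; b=-.02
manip.servo_line(W([.045-.18*np.cos(b),-.138,.235+.18*np.sin(b)-g],ORG),vel=.02)
manip.sleep(.5); print(manip.current_force(),manip.current_gripper_force(),manip.current_clock())
print(manip.hand_in())
E
```

```text
[-7.5571542   2.10425734  9.68537848] 20.000921487808228 36.5083
the job is handed in; nothing more can be done
None
```

I handed the job in at about 36.5 s: the lidded tin stands in the nest, the drawer is pushed to its stop, and the gripper holds the lever about level (0.62 rad by arm position, about 0.59 by camera estimate); no verdict came back, and chuck force on the lid couldn't be read directly.

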